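Hang a primed bracket on the gravity drying rail

TASK

Hang the freshly primed bracket on the sloping drying rail: pick its roller hanger up by the orange tab, hook it over the bare bar at the high end and lower it gently, still held, until its wheel sits on the bar. The rail may be clamped higher or lower than last time, so feel for it, never pressing or banging on the light rack with more than about 15 N. Then push the hanger along the rail past the red spring pawl until the pawl drops shut behind it, and let go there, so that it rolls down by itself and comes to rest against the end stop; leave the pots, the screw dish and the sanding block where they stand.

Things in the scene. Friction and masses are not known exactly. Their poses are not given: they have to be found in the camera images.
- hanger: Loose roller hanger, a steel hook with a grey T-bracket bolted under it, 0.4 kg, 223 mm high, standing upright on the bracket's flat foot (64 mm in x, 56 mm in y). Origin on its underside, straight below wheel and tab; z up. y runs along the rail when hung; +x is the open side of the hook, -x the closed side plate (outside at x = -29 mm). It hangs plumb from the tab and from the wheel.
- grip_tab (a point): Where to grip the hanger: on the centre line of its orange tab, 211 mm above the origin. The tab is 12 mm thick in the hanger's x (fingers close along x), 38 mm long in y, its top 12 mm above this point; 22 mm below this point is the top plate over the wheel, which keeps the hanger from sliding up between the fingers.
- tread (a point): Point on the hanger at the bottom of the tread of its white grooved wheel, 146 mm above the origin, 65 mm below grip_tab: this sits on top of the rail's bar. The wheel turns freely; its round groove, 25 mm wide, centres itself on the bar; its rims (radius 20 mm) reach 5.5 mm below this point and span x = -13 to +13, y = -20 to +20 mm.
- hook_arm (a point): Centre of the top face of the hook's lower arm, 61 mm below tread. The arm spans x = -25 to +10 mm, y = -9 to +9 mm and is 9 mm thick. The throat of the hook, between wheel rims and arm, is 55 mm high and open to +x. Below the arm hang the clevis and bracket.
- rack: Fixed blue drying rack; origin on the bench below the rail's middle, z up. The 12 mm round bar lies over the y axis (x = 0) and falls 0.14 rad towards -y; its top is at z = 0.195 + h + 0.141*y m. h is how far its telescopic posts happen to be drawn out: 0 to 30 mm, new each time, not reported, rigid. Posts stand on the +x side (x = 0.078, below the bar's top); the -x side is free.
- load (a point): Loading point, fixed to the rack at y = +0.13, x = 0: the top of the bare bar if h were 0 (the true bar is h, 0 to 30 mm, above it). Here, from y = +0.09 up to the end ball at y = 0.175, nothing is under the bar: only here can the hanger be hooked on, moving towards the rack's +x with the arm passing under the bar, then down. Hanger axes along rack axes.
- past_pawl (a point): Point at y = 0, x = 0 of the rack, top of the bar if h were 0: with its tread here the hanger is just past the pawl. From y = +0.09 down to the stop a 5 mm web hangs under the bar to 55 mm below its top; the hook's arm clears it by 5 mm only if the wheel is down on the bar. The arm meets the pawl when the hanger is at y = 0.065 to 0.05 and is free of it at y = 0.02 to 0.01.
- stop (a point): Place of the hanger's tread on the rail at rest against the end stop (y = -0.131, x = 0 of the rack, for h = 0): the wheel touches the rubber buffer. The hanger rolls here by itself in a few seconds from past_pawl and stops swinging a few seconds later.
- pawl (a joint): Red spring pawl under the rail against running back: 0 rad = shut, hanging down; about 0.4 rad when the hook's arm passes under it downhill; at most 0.75. It takes some 2 to 4 N of push along the rail, more than the hanger's own weight gives on the slope, and springs shut by itself. It cannot be passed uphill.
- pot_white: White tin, 71 mm across, 75 mm high, loose; bystander. Origin at the centre of its underside.
- pot_grey: Grey tin, 63 mm across, 60 mm high, loose; bystander. Origin at the centre of its underside.
- screw_dish: Round metal dish with screws, 112 mm across, 24 mm high, loose; bystander. Origin at the centre of its underside.
- sanding_block: Dark sanding block, 62 x 120 x 32 mm, loose; bystander. Origin at the centre of its underside.

How it is judged:
On the way, in this order (a step that is already met when the one before it is completed fails the run):
1. The hanger, still held, has been lowered on to the bare bar at the high end: wheel on the bar (contact force between hanger and rack above 0.5 N and contact force between the fingers and hanger above 0.5 N and y of hanger in the frame of rack between 0.095 and 0.17 m and x of hanger in the frame of rack between -0.006 and 0.006 m and value of joint pawl below 0.05 rad), for 0.2 s.
2. The hook's arm pushes the pawl up on its way down the rail (value of joint pawl above 0.2 rad and contact force between hanger and rack above 0.5 N and y of hanger in the frame of rack below 0.08 m), for 0.05 s.
3. The pawl has dropped shut behind the hanger and the hanger is let go there, still well short of the stop (value of joint pawl below 0.1 rad and contact force between the fingers and hanger below 0.05 N and y of hanger in the frame of rack between -0.1 and 0.02 m), for 0.1 s.
At the end, for the whole second after the job is handed in: The hanger hangs plumb (0.15 rad) on its wheel, at rest, against the end stop (within about 12 mm along the rail), released; the pawl is shut (under 0.1 rad); pots, dish and sanding block are within 20 mm of where they stood (y of hanger in the frame of rack between -0.143 and -0.119 m and x of hanger in the frame of rack between -0.012 and 0.012 m and z of hanger in the frame of rack between 0.02 and 0.075 m and angle between hanger's own z axis and vertical below 0.15 rad and linear speed of hanger below 0.03 m/s and value of joint pawl below 0.1 rad and contact force between hanger and rack above 0.5 N and distance of each of pot_white, pot_grey, screw_dish, sanding_block from where it was at the start of the episode below 0.02 m); the robot touches nothing.
It fails at once if The rack is pressed or struck with more than 20 N by anything (contact force between rack and anything else above 20 N).
It fails at once if The hanger is tipped over (more than 0.6 rad) (angle between hanger's own z axis and vertical above 0.6 rad).
It fails at once if A pot, the screw dish or the sanding block is moved more than 20 mm (distance of any of pot_white, pot_grey, screw_dish, sanding_block from where it was at the start of the episode above 0.02 m).
It also fails if it takes over 64 s, if anything falls off the work surface, if the arm or the gripper's body presses on something with over 40 N, if the wrist force passes 120 N, or if a joint passes its speed limit or range.

ROBOT

A 7-joint arm with a two-finger parallel gripper is mounted at the origin on a cart in front of the work surface, level with it; the furniture and walls round the work are solid. World frame = base frame: x ahead of the robot, y to its left, z up, the work surface at z = 0. Lengths are in m, angles in rad, forces in N, time in s.
With the tool pointing down it reaches from about 0.4 to 0.875 m from the base axis. Payload 4.4 kg.
Tool frame: the origin (TCP) lies on the centre line of the jaws, within the pads' length; the fingertips stand 19 mm ahead of it and the grasp point (between the pads) is the TCP (manip.tips_ahead is the distance from the TCP to the fingertips, in m); z points along the fingers, y is the line along which they close (so a half turn about z gives the same grasp; the last joint's range is limited). The gripper opens to 85 mm and grips with 20 to 120 N. Pads are 22 mm wide; open, the fingers measure 114 mm over their backs; the gripper's body (76 mm by 85 mm) begins 54 mm behind the grasp point. The pads swing forward as they close: fully open they stand 13 mm farther back than shut.
Start: joints at [1.206, 0.628, 0.038, 1.517, -0.027, 0.996, -0.02], TCP at [0.191, -0.621, 0.25] pointing down, gripper open.
Joint ranges: [-3.06, 3.06], [-0.37, 2.12], [-1.25, 1.32], [0.18, 2.47], [-1.1, 4.24], [0.23, 1.98], [-2.94, 2.94]. Speed limits (rad/s): [2.57, 2.57, 3.14, 3.14, 3.14, 3.14, 3.14].

INTERFACE

Orientations are given as a unit quaternion [x, y, z, w].
In Python, from plant import manip, cams gives the robot as it stands.
- The arm moves only by the tool arm_command, never from a script. Its arguments are lists of equal length, an entry for each row: "hand": the opening, from 0 (shut) to 1 (fully open); "slide": the shift along the tool's x, y, z in units of 60 mm (1.0 is 60 mm), a list of three; "angular": the turn, a rotation vector about the tool's x, y, z in units of 10 degrees (1.0 is 10 degrees), a list of three. A call has exactly 10 rows; each row shifts and turns the commanded pose from where the row before left it, along the tool's axes as they then stand; what a row does not reach is not made up. A row lasts 1/8 s, in which the tool goes at most 62.5 mm and 10.7 degrees, less where a joint would pass 70% of its speed; a pose out of reach is approached as far as the arm can. A call is refused whole if a number of a shift passes 1 or a number of a turn 1, either way. A call with a gripper value outside its range is refused whole. The fingers move at their own pace and stop on an object; the grip force is fixed at half the most. Time passes only in rows, so rows that do not move let the fingers close, or fill a call up. It gives the time, the measured TCP pose, the force, the opening and the grip force at its end, in the units of the state.
- manip.state(): the state, without advancing time (a new reading comes with each control period).
- cams.capture(name): name is "side" or "top" or "wrist"; returns the picture (400x640x3 uint8, red, green, blue); there is no depth.
- cams.get_calibration(name): a dict with "camera_matrix" (3x3 intrinsics, pixels), "world_from_camera" (4x4, takes a point from camera to world coordinates). Camera axes: x right, y up, looking along -z (the intrinsics and any distortion apply to the point x, -y, -z); pixel columns grow to the right and rows downward; lengths in m; the calibration is good to about 2 mm. A picture is of the moment at which its call begins: read the wrist's pose just before it. get_calibration takes no time and is no camera call; for the wrist camera it gives the pose at the moment of the call.
- manip.sign_off(): hands the job in; it is judged then, once.
The state is a dict: "clock": time; "joint_positions": joint angles; "joint_vel": joint speeds; "joint_efforts": joint torques, N m; "position": TCP position; "tcp_rot": TCP orientation; "contact_force": force on the tool from outside, world axes, zero at the start; "ft_torque": the same for the moment, N m; "gripper_width": finger opening in m; "finger_force": force on a finger pad.
Only numpy, scipy, OpenCV 4.12 (cv2) and the standard library are available. Lean on these libraries where they do the work, as an engineer would, in place of code of your own. Each camera call takes 0.05 s, during which the arm holds its last target. There are 200 camera calls.

## Working session

There is one attempt and no reset: what is moved stays moved. The work goes in short steps, Python scripts to look and compute and a tool call to move; the robot and the scene stay as the last step left them, time stands still between calls to the robot, and variables do not carry over. Pictures are saved under pics/ and viewed, at most 13 in all, crops included, and the job is handed in when it is done.

Besides the shell and the picture viewer there is one more tool, called after "Emit:" as name(argument=value, ...) on one line, values as JSON. arm_command: Moves the arm, as the interface text tells. Its arguments: {"type":"object","properties":{"hand":{"type":"array"},"slide":{"type":"array"},"angular":{"type":"array"}},"required":["hand","slide","angular"]}

```bash
mkdir -p pics; cat > h.py <<'E'
import numpy as np, cv2
from plant import manip, cams
def save(n,f):
    im=cams.capture(n); cv2.imwrite(f,cv2.cvtColor(im,cv2.COLOR_RGB2BGR)); return im
def ray(n,u,v,c=None):
    c=c or cams.get_calibration(n); K=np.array(c["camera_matrix"]);T=np.array(c["world_from_camera"])
    d=np.linalg.solve(K,[u,v,1.]); d=T[:3,:3]@(d*[1,-1,-1]); return T[:3,3],d
def plane(n,u,v,z,c=None):
    o,d=ray(n,u,v,c); return o+d*(z-o[2])/d[2]
def tri(n1,p1,n2,p2):
    o1,d1=ray(n1,*p1);o2,d2=ray(n2,*p2);A=np.c_[d1,-d2];s=np.linalg.lstsq(A,o2-o1,rcond=None)[0]
    a=o1+d1*s[0];b=o2+d2*s[1];return (a+b)/2,np.linalg.norm(a-b)
def proj(n,P):
    c=cams.get_calibration(n);K=np.array(c["camera_matrix"]);T=np.array(c["world_from_camera"])
    q=np.linalg.inv(T)@np.r_[P,1];q=q[:3]*[1,-1,-1];q=K@q;return q[:2]/q[2]
E
python3 - <<'E'
from h import *
for n in("top","side"):
    save(n,f"pics/{n}0.png"); c=cams.get_calibration(n); print(n,np.round(c["world_from_camera"],3).tolist(),np.round(c["camera_matrix"],1).tolist(),[k for k in c])
print(manip.state())
E
```

```text
top [[0.043, 0.977, -0.211, 0.251], [-0.999, 0.042, -0.008, 0.044], [0.001, 0.211, 0.978, 1.581], [0.0, 0.0, 0.0, 1.0]] [[483.9, 0.0, 323.0], [0.0, 483.9, 197.2], [0.0, 0.0, 1.0]] ['camera_matrix', 'world_from_camera']
side [[0.999, -0.013, 0.041, 0.588], [0.042, 0.5, -0.865, -1.302], [-0.009, 0.866, 0.5, 0.94], [0.0, 0.0, 0.0, 1.0]] [[453.7, 0.0, 319.2], [0.0, 453.7, 195.7], [0.0, 0.0, 1.0]] ['camera_matrix', 'world_from_camera']
{'clock': 0.1, 'joint_positions': array([ 1.20621794,  0.62926255,  0.0383985 ,  1.51823601, -0.0270239 ,
        0.99626699, -0.02001539]), 'joint_vel': array([-2.72575034e-05, -7.99733083e-04,  4.01987458e-04, -6.48017743e-04,
        1.37241455e-03,  6.41903834e-04,  1.99774655e-04]), 'joint_efforts': array([ 2.25057942e-03, -5.64537299e+01,  1.22991163e+00, -1.93975639e+01,
        1.12529975e-02,  5.39485918e-03, -2.98774125e-05]), 'position': array([ 0.19124412, -0.6207047 ,  0.2494846 ]), 'tcp_rot': array([ 9.88861107e-01,  1.48838923e-01, -1.07952639e-04, -8.21639500e-04]), 'contact_force': array([-0.36129505,  0.35762935,  0.02485141]), 'ft_torque': array([-0.04892798,  0.01386002, -0.00430533]), 'finger_force': 0.0, 'gripper_width': 0.08519636495717475}
```

View pics/top0.png

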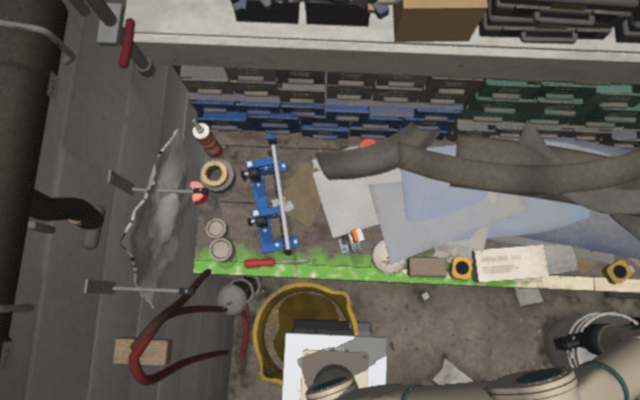

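View pics/side0.png

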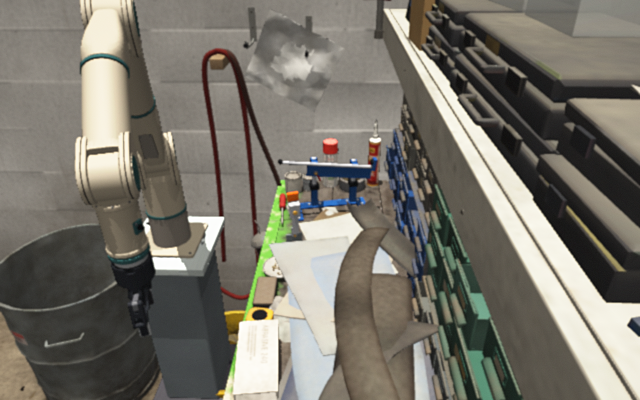

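```bash
python3 - <<'E'
import cv2,numpy as np
a=cv2.imread("pics/top0.png")[125:290,190:450]; b=cv2.imread("pics/side0.png")[130:310,240:400]
a=cv2.resize(a,(780,495),interpolation=2); b=cv2.resize(b,None,fx=3.3,fy=3.3,interpolation=2)
cv2.imwrite("pics/a.png",a);cv2.imwrite("pics/b.png",b)
E
```

```text
(no output)
```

View pics/a.png

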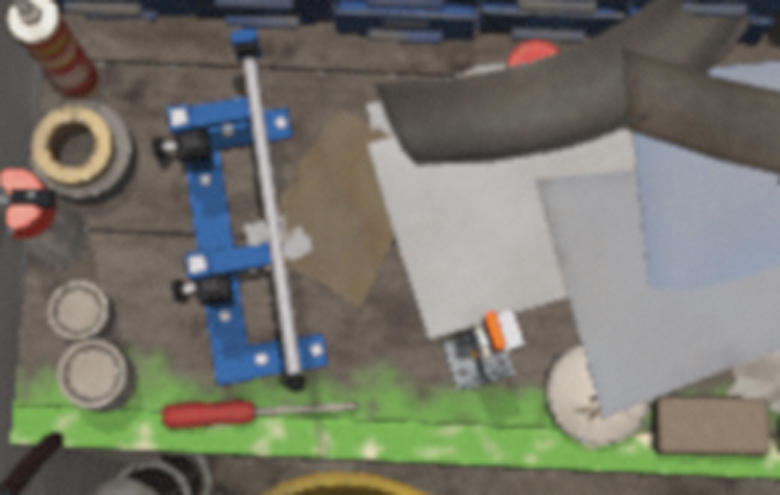

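View pics/b.png

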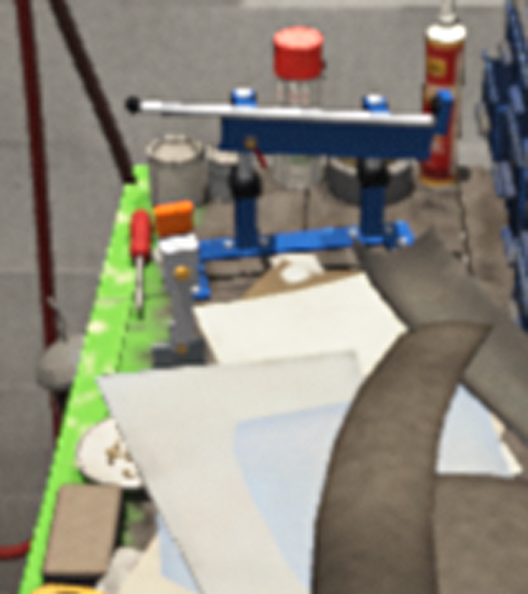

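```bash
cat > m.py <<'E'
from h import *
t=cv2.imread("pics/top0.png");s=cv2.imread("pics/side0.png")
def blob(im,lo,hi,roi):
    x0,y0,x1,y1=roi;m=cv2.inRange(cv2.cvtColor(im[y0:y1,x0:x1],cv2.COLOR_BGR2HSV),lo,hi)
    n,l,st,c=cv2.connectedComponentsWithStats(m);i=1+st[1:,4].argmax();ys,xs=np.where(l==i)
    p=np.c_[xs+x0,ys+y0].astype(np.float32);return p
tb=blob(t,(5,120,120),(20,255,255),(340,222,372,252));sb=blob(s,(5,120,120),(20,255,255),(280,185,305,206))
print("tab",len(tb),tb.mean(0),cv2.minAreaRect(tb),len(sb),sb.mean(0),cv2.minAreaRect(sb))
print("tab tri",tri("top",tb.mean(0),"side",sb.mean(0)))
box=cv2.boxPoints(cv2.minAreaRect(tb));print([np.round(plane("top",*p,.223),4).tolist() for p in box])
# black end ball
tk=blob(t,(0,0,0),(180,255,60),(280,245,296,258));sk=blob(s,(0,0,0),(180,255,70),(276,156,286,168))
print("ball",len(tk),tk.mean(0),len(sk),sk.mean(0),tri("top",tk.mean(0),"side",sk.mean(0)))
# bar line
bt=blob(t,(0,0,150),(180,40,255),(268,142,292,250));bs=blob(s,(0,0,170),(180,60,255),(280,155,374,172))
def fit(p):
    return cv2.fitLine(p,cv2.DIST_HUBER,0,.01,.01).ravel()
ft,fs=fit(bt),fit(bs);print(len(bt),ft,bt.min(0),bt.max(0),len(bs),fs,bs.min(0),bs.max(0))
def nrm(n,f):
    o,d1=ray(n,f[2],f[3]);_,d2=ray(n,f[2]+50*f[0],f[3]+50*f[1]);k=np.cross(d1,d2);k/=np.linalg.norm(k);return k,k@o
n1,c1=nrm("top",ft);n2,c2=nrm("side",fs)
d=np.cross(n1,n2);d/=np.linalg.norm(d);P=np.linalg.lstsq(np.array([n1,n2]),[c1,c2],rcond=None)[0]
print("bar dir",d,"slope",d[2]/np.hypot(*d[:2]),"yaw",np.degrees(np.arctan2(d[1],d[0])))
for x in(.35,.45,.55,.65):print(P+d*(x-P[0])/d[0])
E
python3 m.py
```

```text
tab 49 [354.40817 235.12245] ((354.3500061035156, 235.05003356933594), (12.332881927490234, 3.7947328090667725), 71.56504821777344) 111 [292.41443 195.55856] ((292.5, 196.0), (10.0, 11.0), 90.0)
tab tri (array([ 0.44056019, -0.03825127,  0.20912776]), np.float64(0.0021848902751359063))
[[0.4523, -0.0264, 0.223], [0.4561, -0.0365, 0.223], [0.4233, -0.0484, 0.223], [0.4195, -0.0384, 0.223]]
ball 25 [287.72 251.84] 14 [279.7143 161.5   ] (array([0.38053447, 0.14634413, 0.24160632]), np.float64(0.00016482906180548918))
486 [1.4588979e-01 9.8930085e-01 2.8049478e+02 1.9786996e+02] [272. 145.] [291. 248.] 233 [9.9885225e-01 4.7897089e-02 3.2652878e+02 1.6331941e+02] [283. 160.] [370. 166.]
bar dir [-0.96775793 -0.20809471  0.14191963] slope 0.1433708061977404 yaw -167.86460575311722
[0.35       0.13758484 0.24880696]
[0.45       0.1590876  0.23414217]
[0.55       0.18059037 0.21947738]
[0.65       0.20209313 0.2048126 ]
```

Emit:
arm_command(hand=[1, 1, 1, 1, 1, 1, 1, 1, 1, 1], slide=[[0.62, -0.54, -0.13], [0.62, -0.54, -0.13], [0.62, -0.54, -0.13], [0.62, -0.54, -0.13], [0.62, -0.54, -0.13], [0.62, -0.54, -0.13], [0.62, -0.54, -0.13], [0.62, -0.54, -0.13], [0.62, -0.54, -0.13], [0.62, -0.54, -0.13]], angular=[[0, 0, 0], [0, 0, 0], [0, 0, 0], [0, 0, 0], [0, 0, 0], [0, 0, 0], [0, 0, 0], [0, 0, 0], [0, 0, 0], [0, 0, 0]])

```text
clock: 1.35
position: [0.452, -0.2006, 0.3284]
tcp_rot: [0.989, 0.149, -0.0, -0.0]
contact_force: [0.9, -1.4, -0.1]
gripper_width: 0.0856
finger_force: 0.0
```

```bash
cat > w.py <<'E'
from h import *
s=manip.state();c=cams.get_calibration("wrist");T=c["world_from_camera"]
print(np.round(s["position"],4),np.round(s["tcp_rot"],4),s["clock"],np.round(T,3).tolist(),c["camera_matrix"][0])
print("proj tab",proj("wrist",[.4406,-.0383,.211]))
E
python3 w.py
```

```text
[ 0.452  -0.2006  0.3284] [ 9.889e-01  1.488e-01 -2.000e-04 -0.000e+00] 1.35 [[0.295, 0.918, 0.263, 0.518], [-0.955, 0.283, 0.082, -0.179], [0.001, -0.276, 0.961, 0.451], [0.0, 0.0, 0.0, 1.0]] [345.61503297   0.         319.85536793]
proj tab [ 91.89290421 146.88372175]
```

```bash
python3 - <<'E'
from h import *
save("wrist","pics/w0.png")
E
```

```text
(no output)
```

View pics/w0.png

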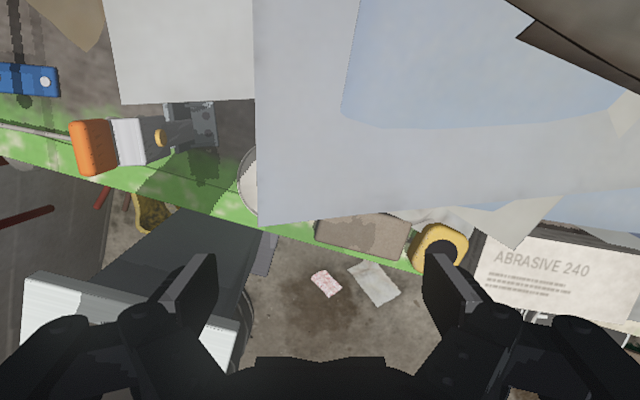

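Emit:
arm_command(hand=[1, 1, 1, 1, 1, 1, 1, 1, 1, 1], slide=[[0.12, -0.53, 0], [0.12, -0.53, 0], [0.12, -0.53, 0], [0.12, -0.53, 0], [0.12, -0.53, 0], [0, 0, 0.3], [0, 0, 0.3], [0, 0, 0.3], [0, 0, 0], [0, 0, 0]], angular=[[0, 0, 0], [0, 0, 0], [0, 0, 0], [0, 0, 0], [0, 0, 0], [0, 0, -0.3], [0, 0, 0], [0, 0, 0], [0, 0, 0], [0, 0, 0]])

```text
clock: 2.65
position: [0.4394, -0.0396, 0.2747]
tcp_rot: [0.985, 0.175, 0.0, 0.0]
contact_force: [-0.0, -0.2, 0.2]
gripper_width: 0.0855
finger_force: 0.0
```

```bash
cat > w2.py <<'E'
from h import *
from scipy.spatial.transform import Rotation as R
s=manip.state();c=cams.get_calibration("wrist")
im=save("wrist","pics/w1.png")
p=s["position"];Rm=R.from_quat(s["tcp_rot"]).as_matrix()
print("tcp",np.round(p,4),"toolx ang",np.degrees(np.arctan2(Rm[1,0],Rm[0,0])),"tilt",Rm[:,2],"clock",s["clock"])
m=cv2.inRange(cv2.cvtColor(im,cv2.COLOR_RGB2HSV),(5,150,110),(20,255,255))
m=cv2.morphologyEx(m,cv2.MORPH_OPEN,np.ones((3,3)))
n,l,st,cc=cv2.connectedComponentsWithStats(m);i=1+st[1:,4].argmax();ys,xs=np.where(l==i);print(st[i],cc[i],"expect",proj("wrist",[.4406,-.0383,.217]))
q=np.array([plane("wrist",x,y,.223,c)[:2] for x,y in zip(xs,ys)],np.float32)*1000
r=cv2.minAreaRect(q);print(r,cv2.boxPoints(r).round(1).tolist())
v=im[ys,xs].max(1);print(np.percentile(v,[5,25,50,75,95]))
E
python3 w2.py
```

```text
tcp [ 0.4394 -0.0396  0.2747] toolx ang 20.1151478725009 tilt [ 5.32256632e-04  6.92205667e-07 -9.99999858e-01] clock 2.65
[307 200  17  50 627] [313.44178628 227.05741627] expect [319.42555027 225.77127627]
((441.6072692871094, -33.82518768310547), (28.03118324279785, 8.6820650100708), 26.613595962524414) [[427.1000061035156, -36.20000076293945], [431.0, -44.0], [456.1000061035156, -31.399999618530273], [452.20001220703125, -23.700000762939453]]
[142. 156. 161. 162. 163.]
```

View pics/w1.png

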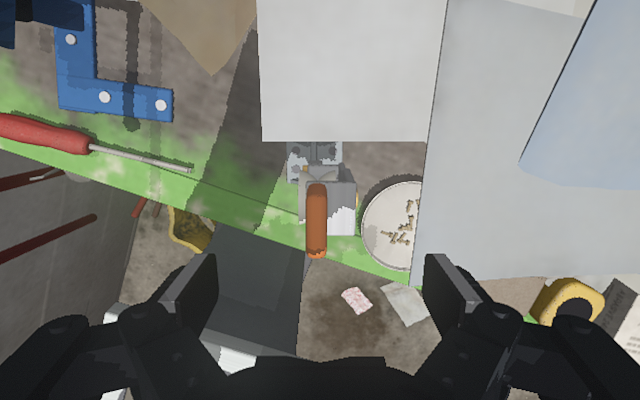

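```bash
python3 - <<'E'
from h import *
c=cams.get_calibration("wrist")
im=cv2.cvtColor(cv2.imread("pics/w1.png"),cv2.COLOR_BGR2HSV)
m=cv2.inRange(im,(3,110,50),(22,255,255));m[:170]=0;m[265:]=0;m[:,:295]=0;m[:,335:]=0
E=[]
for r in range(176,264,3):
    x=np.where(m[r])[0]
    if len(x)<6: continue
    a=plane("wrist",x.min()-.5,r,.223,c);b=plane("wrist",x.max()+.5,r,.223,c)
    print(r,x.min(),x.max(),np.round((a[:2]+b[:2])*500,1),round(np.linalg.norm(a-b)*1000,1),im[r,(x.min()+x.max())//2])
E
```

```text
185 310 324 [463.5 -28.6] 7.8 [ 11 129 117]
188 309 325 [462.  -29.1] 8.9 [ 11 126 119]
191 308 325 [460.4 -29.4] 9.4 [ 11 131 121]
194 307 326 [458.8 -30. ] 10.5 [ 11 136 129]
197 307 326 [457.3 -30.5] 10.5 [ 11 149 157]
200 306 326 [455.7 -30.9] 11.0 [ 11 150 161]
203 306 326 [454.1 -31.4] 11.1 [ 11 153 162]
206 306 326 [452.6 -32. ] 11.1 [ 11 150 163]
209 306 326 [451.  -32.6] 11.1 [ 12 150 163]
212 306 326 [449.4 -33.1] 11.2 [ 11 150 163]
215 306 326 [447.8 -33.7] 11.2 [ 11 152 163]
218 306 326 [446.3 -34.3] 11.2 [ 11 152 163]
221 306 326 [444.7 -34.9] 11.2 [ 12 153 162]
224 306 326 [443.  -35.4] 11.3 [ 11 153 162]
227 306 326 [441.4 -36. ] 11.3 [ 11 152 163]
230 306 326 [439.8 -36.6] 11.3 [ 11 153 162]
233 306 326 [438.2 -37.2] 11.4 [ 12 154 162]
236 306 326 [436.5 -37.8] 11.4 [ 12 154 161]
239 306 326 [434.9 -38.4] 11.4 [ 12 154 162]
242 306 326 [433.2 -39. ] 11.4 [ 12 156 160]
245 306 326 [431.6 -39.6] 11.5 [ 12 156 160]
248 306 326 [429.9 -40.2] 11.5 [ 12 157 164]
251 306 325 [428.1 -40.6] 11.0 [ 12 141 121]
254 308 325 [426.6 -41.7] 9.9 [ 12 160 213]
257 310 322 [424.8 -42.1] 7.2 [ 12 170 211]
```

Emit:
arm_command(hand=[1, 1, 1, 1, 1, 0.4, 0.2, 0, 0, 0], slide=[[0.05, -0.04, 0.25], [0, 0, 0.25], [0, 0, 0.25], [0, 0, 0.25], [0, 0, 0.02], [0, 0, 0], [0, 0, 0], [0, 0, 0], [0, 0, 0], [0, 0, 0]], angular=[[0, 0, 0], [0, 0, 0], [0, 0, 0], [0, 0, 0], [0, 0, 0], [0, 0, 0], [0, 0, 0], [0, 0, 0], [0, 0, 0], [0, 0, 0]])

```text
clock: 3.95
position: [0.4416, -0.0364, 0.2135]
tcp_rot: [0.985, 0.175, 0.001, 0.0]
contact_force: [0.8, -0.2, 3.3]
gripper_width: 0.0112
finger_force: 59.3
```

Emit:
arm_command(hand=[0, 0, 0, 0, 0, 0, 0, 0, 0, 0], slide=[[0, 0, -0.2], [0, 0, -0.45], [0, 0, -0.45], [0.12, -0.32, -0.45], [0.12, -0.32, -0.38], [0.12, -0.32, 0], [0.12, -0.32, 0], [0.12, -0.32, 0], [0, 0, 0], [0, 0, 0]], angular=[[0, 0, 0], [0, 0, 0], [0, 0, 0], [0, 0, 0], [0, 0, 0], [0, 0, 0], [0, 0, 0], [0, 0, 0], [0, 0, 0.4], [0, 0, 0.4]])

```text
clock: 5.2
position: [0.441, 0.0665, 0.3289]
tcp_rot: [0.994, 0.105, -0.001, 0.0]
contact_force: [1.0, -0.0, -4.2]
gripper_width: 0.011
finger_force: 58.8
```

```bash
python3 - <<'E'
from h import *
s=manip.state();print(s["position"],s["contact_force"],s["ft_torque"],s["clock"])
a=save("side","pics/s1.png");b=save("top","pics/t1.png");w=save("wrist","pics/w2.png")
for k,P in dict(load=[.4244,.154,.2133],load30=[.4244,.154,.2433],ball=[.3805,.1455,.245]).items(): print(k,proj("side",P),proj("top",P),proj("wrist",P))
a=cv2.imread("pics/s1.png")[120:280,230:400];w=cv2.imread("pics/w2.png")
a=cv2.resize(a,(425,400),interpolation=2);cv2.imwrite("pics/c1.png",cv2.resize(np.hstack([a,w]),(799,300),interpolation=3))
E
```

```text
[0.4410458  0.06652849 0.32894998] [ 1.01122932 -0.02880535 -4.15123784] [ 0.04524244  0.01648326 -0.02616308] 5.2
load [292.56193849 167.81598812] [286.63507289 237.30737792] [195.8227909  195.96197026]
load30 [292.23777201 160.25408843] [285.84960205 235.90687317] [179.50385618 208.96118135]
ball [279.64929697 160.73386478] [287.9422921  251.77177022] [184.56271861 273.89642958]
```

View pics/c1.png

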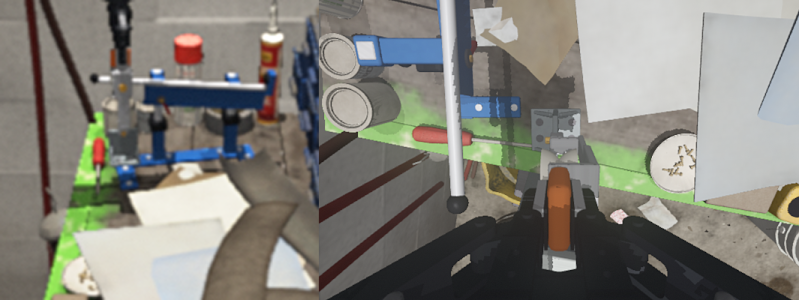

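Emit:
arm_command(hand=[0, 0, 0, 0, 0, 0, 0, 0, 0, 0], slide=[[0, -0.1, 0], [0, -0.2, 0], [0, -0.2, 0], [0, -0.2, 0], [0, -0.2, 0], [0, -0.2, 0], [0, -0.2, 0], [0, -0.13, 0], [0, -0.05, 0], [0, 0, 0]], angular=[[0, 0, 0], [0, 0, 0], [0, 0, 0], [0, 0, 0], [0, 0, 0], [0, 0, 0], [0, 0, 0], [0, 0, 0], [0, 0, 0], [0, 0, 0]])

```text
clock: 6.6
position: [0.4233, 0.153, 0.3289]
tcp_rot: [0.994, 0.106, -0.0, 0.0]
contact_force: [0.2, -0.7, -3.3]
gripper_width: 0.0111
finger_force: 58.8
```

```bash
cat > x.py <<'E'
from h import *
import sys
s=manip.state();print(s["position"],s["contact_force"],s["ft_torque"],s["clock"])
c=cams.get_calibration("wrist");im=save("wrist","pics/w3.png")
g=cv2.cvtColor(im,cv2.COLOR_RGB2HSV)
# bar: bright, unsaturated run near the centre column, upper part of picture
tx=np.array([.9777,.21]);rx=np.array([-.21,.9777])
for r in range(10,180,20):
    ok=(g[r,:,1]<45)&(g[r,:,2]>140)
    x=np.where(ok[260:380])[0]+260
    if len(x): print(r,x.min(),x.max(),end=" | ")
E
python3 x.py
```

```text
[0.42327615 0.15303339 0.32888395] [ 0.15321517 -0.67124625 -3.31230762] [-0.00929068 -0.05067695 -0.04735643] 6.6
10 294 324 | 30 283 365 | 50 284 376 | 70 311 324 | 90 311 341 | 110 312 368 | 130 312 346 | 150 312 372 | 170 311 354 |
```

View pics/w3.png

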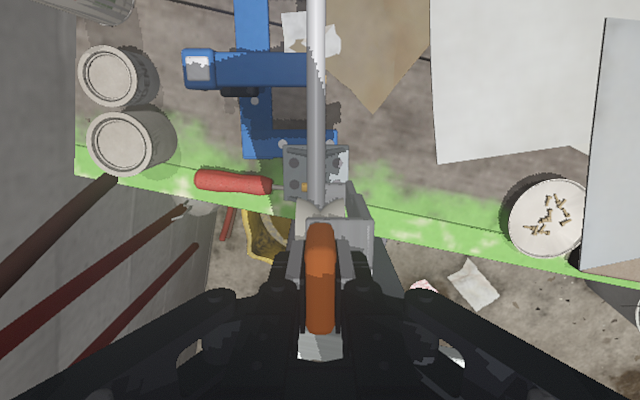

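Emit:
arm_command(hand=[0, 0, 0, 0, 0, 0, 0, 0, 0, 0], slide=[[0, -0.04, 0.04], [0, 0, 0.04], [0, 0, 0.03], [0, 0, 0.03], [0, 0, 0.02], [0, 0, 0.02], [0, 0, 0.02], [0, 0, 0.01], [0, 0, 0], [0, 0, 0]], angular=[[0, 0, 0], [0, 0, 0], [0, 0, 0], [0, 0, 0], [0, 0, 0], [0, 0, 0], [0, 0, 0], [0, 0, 0], [0, 0, 0], [0, 0, 0]])

```text
clock: 7.9
position: [0.4228, 0.1555, 0.3164]
tcp_rot: [0.994, 0.106, 0.0, 0.0]
contact_force: [0.8, 0.1, -2.2]
gripper_width: 0.0111
finger_force: 58.8
```

Emit:
arm_command(hand=[0, 0, 0, 0, 0, 0, 0, 0, 0, 0], slide=[[0, 0, 0.01], [0, 0, 0.01], [0, 0, 0.01], [0, 0, 0.01], [0, 0, 0.01], [0, 0, 0.01], [0, 0, 0], [0, 0, 0], [0, 0, 0], [0, 0, 0]], angular=[[0, 0, 0], [0, 0, 0], [0, 0, 0], [0, 0, 0], [0, 0, 0], [0, 0, 0], [0, 0, 0], [0, 0, 0], [0, 0, 0], [0, 0, 0]])

```text
clock: 9.15
position: [0.4228, 0.1555, 0.3127]
tcp_rot: [0.994, 0.106, 0.0, -0.0]
contact_force: [-0.0, 1.2, -3.2]
gripper_width: 0.0111
finger_force: 58.8
```

Emit:
arm_command(hand=[0, 0, 0, 0, 0, 0, 0, 0, 0, 0], slide=[[0, 0, 0.01], [0, 0, 0.01], [0, 0, 0.01], [0, 0, 0.01], [0, 0, 0], [0, 0, 0], [0, 0, 0], [0, 0, 0], [0, 0, 0], [0, 0, 0]], angular=[[0, 0, 0], [0, 0, 0], [0, 0, 0], [0, 0, 0], [0, 0, 0], [0, 0, 0], [0, 0, 0], [0, 0, 0], [0, 0, 0], [0, 0, 0]])

```text
clock: 10.4
position: [0.4227, 0.1555, 0.3103]
tcp_rot: [0.994, 0.106, 0.0, -0.0]
contact_force: [-0.0, 0.9, -3.4]
gripper_width: 0.011
finger_force: 58.8
```

Emit:
arm_command(hand=[0, 0, 0, 0, 0, 0, 0, 0, 0, 0], slide=[[0, 0, 0.01], [0, 0, 0.01], [0, 0, 0.01], [0, 0, 0.01], [0, 0, 0], [0, 0, 0], [0, 0, 0], [0, 0, 0], [0, 0, 0], [0, 0, 0]], angular=[[0, 0, 0], [0, 0, 0], [0, 0, 0], [0, 0, 0], [0, 0, 0], [0, 0, 0], [0, 0, 0], [0, 0, 0], [0, 0, 0], [0, 0, 0]])

```text
clock: 11.65
position: [0.4228, 0.1555, 0.3079]
tcp_rot: [0.994, 0.106, 0.0, -0.0]
contact_force: [-0.2, 0.1, -3.2]
gripper_width: 0.011
finger_force: 58.8
```

Emit:
arm_command(hand=[0, 0, 0, 0, 0, 0, 0, 0, 0, 0], slide=[[0, 0, 0.01], [0, 0, 0.01], [0, 0, 0.01], [0, 0, 0.01], [0, 0, 0], [0, 0, 0], [0, 0, 0], [0, 0, 0], [0, 0, 0], [0, 0, 0]], angular=[[0, 0, 0], [0, 0, 0], [0, 0, 0], [0, 0, 0], [0, 0, 0], [0, 0, 0], [0, 0, 0], [0, 0, 0], [0, 0, 0], [0, 0, 0]])

```text
clock: 12.9
position: [0.4243, 0.1561, 0.3068]
tcp_rot: [0.994, 0.106, 0.002, -0.001]
contact_force: [0.9, 1.2, 6.2]
gripper_width: 0.011
finger_force: 60.4
```

Emit:
arm_command(hand=[0, 0, 0, 0, 0, 0, 0, 0, 0, 0], slide=[[0, 0, -0.01], [0.03, 0, 0.0042], [0.05, 0, 0.007], [0.05, 0, 0.007], [0.05, 0, 0.007], [0.05, 0, 0.007], [0.03, 0, 0.0042], [0.02, 0, 0.0028], [0, 0, 0], [0, 0, 0]], angular=[[0, 0, 0], [0, 0, 0], [0, 0, 0], [0, 0, 0], [0, 0, 0], [0, 0, 0], [0, 0, 0], [0, 0, 0], [0, 0, 0], [0, 0, 0]])

```text
clock: 14.15
position: [0.4402, 0.1595, 0.3046]
tcp_rot: [0.994, 0.106, 0.001, -0.0]
contact_force: [0.5, 0.3, 5.3]
gripper_width: 0.0111
finger_force: 60.2
```

Emit:
arm_command(hand=[0, 0, 0, 0, 0, 0, 0, 0, 0, 0], slide=[[0, 0, -0.005], [0.06, 0, 0.0084], [0.06, 0, 0.0084], [0.06, 0, 0.0084], [0.06, 0, 0.0084], [0.06, 0, 0.0084], [0.06, 0, 0.0084], [0.06, 0, 0.0084], [0.04, 0, 0.0056], [0, 0, 0]], angular=[[0, 0, 0], [0, 0, 0], [0, 0, 0], [0, 0, 0], [0, 0, 0], [0, 0, 0], [0, 0, 0], [0, 0, 0], [0, 0, 0], [0, 0, 0]])

```text
clock: 15.4
position: [0.467, 0.1652, 0.3007]
tcp_rot: [0.994, 0.106, 0.001, -0.0]
contact_force: [1.0, 1.0, 5.7]
gripper_width: 0.0109
finger_force: 60.3
```

Emit:
arm_command(hand=[0, 0, 0, 0, 0, 0, 0, 0, 0, 0], slide=[[0, 0, -0.006], [0.05, 0, 0.007], [0.05, 0, 0.007], [0.05, 0, 0.007], [0.05, 0, 0.007], [0.05, 0, 0.007], [0.05, 0, 0.007], [0.05, 0, 0.007], [0.05, 0, 0.007], [0, 0, 0]], angular=[[0, 0, 0], [0, 0, 0], [0, 0, 0], [0, 0, 0], [0, 0, 0], [0, 0, 0], [0, 0, 0], [0, 0, 0], [0, 0, 0], [0, 0, 0]])

```text
clock: 16.65
position: [0.4901, 0.17, 0.2974]
tcp_rot: [0.994, 0.106, 0.0, -0.0]
contact_force: [2.9, -0.4, 5.0]
gripper_width: 0.0114
finger_force: 60.1
```

Emit:
arm_command(hand=[0, 0, 0, 0, 0, 0, 0, 0, 0, 0], slide=[[0.03, 0, 0.0042], [0.05, 0, 0.007], [0.05, 0, 0.007], [0.05, 0, 0.007], [0.05, 0, 0.007], [0.05, 0, 0.007], [0.05, 0, 0.007], [0.05, 0, 0.007], [0.05, 0, 0.007], [0, 0, 0]], angular=[[0, 0, 0], [0, 0, 0], [0, 0, 0], [0, 0, 0], [0, 0, 0], [0, 0, 0], [0, 0, 0], [0, 0, 0], [0, 0, 0], [0, 0, 0]])

```text
clock: 17.9
position: [0.5144, 0.1753, 0.2938]
tcp_rot: [0.994, 0.106, -0.001, 0.0]
contact_force: [0.3, 1.2, 7.2]
gripper_width: 0.0108
finger_force: 60.5
```

Emit:
arm_command(hand=[0, 0, 0, 0, 0, 0, 0, 0, 0, 0], slide=[[0.02, 0, -0.006], [0.05, 0, 0.007], [0.05, 0, 0.007], [0.05, 0, 0.007], [0.05, 0, 0.007], [0.05, 0, 0.007], [0.05, 0, 0.007], [0.05, 0, 0.007], [0.05, 0, 0.007], [0, 0, 0]], angular=[[0, 0, 0], [0, 0, 0], [0, 0, 0], [0, 0, 0], [0, 0, 0], [0, 0, 0], [0, 0, 0], [0, 0, 0], [0, 0, 0], [0, 0, 0]])

```text
clock: 19.15
position: [0.5399, 0.1806, 0.2903]
tcp_rot: [0.994, 0.106, 0.0, -0.0]
contact_force: [0.4, 1.7, -0.4]
gripper_width: 0.0109
finger_force: 59.5
```

Emit:
arm_command(hand=[0, 0, 0, 0, 0, 0, 0, 0, 0, 0], slide=[[0.03, 0, 0.0042], [0.05, 0, 0.007], [0.05, 0, 0.007], [0.05, 0, 0.007], [0.05, 0, 0.007], [0.05, 0, 0.007], [0.05, 0, 0.007], [0.03, 0, 0.0042], [0, 0, 0], [0, 0, 0]], angular=[[0, 0, 0], [0, 0, 0], [0, 0, 0], [0, 0, 0], [0, 0, 0], [0, 0, 0], [0, 0, 0], [0, 0, 0], [0, 0, 0], [0, 0, 0]])

```text
clock: 20.4
position: [0.5606, 0.1851, 0.2875]
tcp_rot: [0.994, 0.106, 0.0, 0.0]
contact_force: [0.7, 1.2, -1.0]
gripper_width: 0.0108
finger_force: 59.4
```

```bash
python3 - <<'E'
from h import *
s=manip.state();print(s["position"],s["contact_force"],s["ft_torque"])
save("side","pics/s2.png");a=cv2.imread("pics/s2.png")[130:230,260:390];cv2.imwrite("pics/c2.png",cv2.resize(a,None,fx=5,fy=5,interpolation=2))
E
```

```text
[0.56060088 0.18506106 0.28747316] [ 0.72743271  1.16868672 -0.95246534] [ 0.35161618 -0.11491762 -0.02504197]
```

View pics/c2.png

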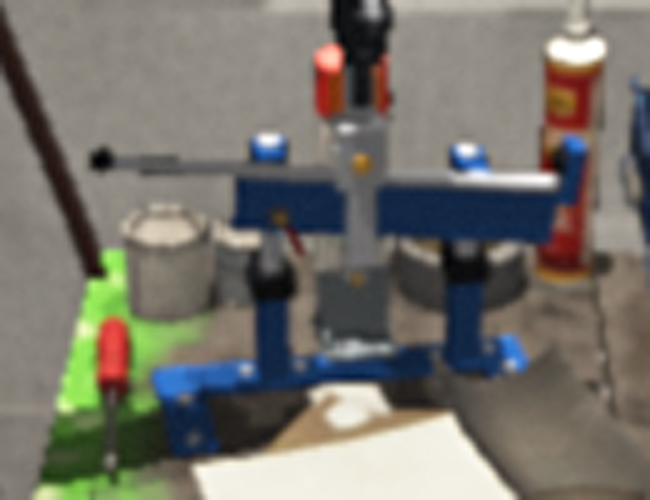

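Emit:
arm_command(hand=[1, 1, 1, 1, 1, 1, 1, 1, 1, 1], slide=[[0, 0, 0], [0, 0, 0], [0, 0, 0], [0, 0, 0], [0, 0, 0], [0, 0, 0], [0, 0, -0.2], [0, 0, -0.5], [0, 0, -0.5], [0, 0, -0.5]], angular=[[0, 0, 0], [0, 0, 0], [0, 0, 0], [0, 0, 0], [0, 0, 0], [0, 0, 0], [0, 0, 0], [0, 0, 0], [0, 0, 0], [0, 0, 0]])

```text
clock: 21.7
position: [0.5606, 0.1851, 0.3915]
tcp_rot: [0.994, 0.106, 0.001, -0.0]
contact_force: [0.3, 1.4, -0.5]
gripper_width: 0.0856
finger_force: 0.0
```

Emit:
arm_command(hand=[1, 1, 1, 1, 1, 1, 1, 1, 1, 1], slide=[[0, 0, 0], [0, 0, 0], [0, 0, 0], [0, 0, 0], [0, 0, 0], [0, 0, 0], [0, 0, 0], [0, 0, 0], [0, 0, 0], [0, 0, 0]], angular=[[0, 0, 0], [0, 0, 0], [0, 0, 0], [0, 0, 0], [0, 0, 0], [0, 0, 0], [0, 0, 0], [0, 0, 0], [0, 0, 0], [0, 0, 0]])

```text
clock: 22.95
position: [0.5606, 0.185, 0.3896]
tcp_rot: [0.994, 0.106, 0.0, -0.0]
contact_force: [-0.3, -0.5, 0.8]
gripper_width: 0.0855
finger_force: 0.0
```

Emit:
arm_command(hand=[1, 1, 1, 1, 1, 1, 1, 1, 1, 1], slide=[[0, 0, 0], [0, 0, 0], [0, 0, 0], [0, 0, 0], [0, 0, 0], [0, 0, 0], [0, 0, 0], [0, 0, 0], [0, 0, 0], [0, 0, 0]], angular=[[0, 0, 0], [0, 0, 0], [0, 0, 0], [0, 0, 0], [0, 0, 0], [0, 0, 0], [0, 0, 0], [0, 0, 0], [0, 0, 0], [0, 0, 0]])

```text
clock: 24.2
position: [0.5606, 0.1851, 0.3896]
tcp_rot: [0.994, 0.106, -0.0, 0.0]
contact_force: [0.6, 0.9, -0.7]
gripper_width: 0.0855
finger_force: 0.0
```

Emit:
arm_command(hand=[1, 1, 1, 1, 1, 1, 1, 1, 1, 1], slide=[[0, 0, 0], [0, 0, 0], [0, 0, 0], [0, 0, 0], [0, 0, 0], [0, 0, 0], [0, 0, 0], [0, 0, 0], [0, 0, 0], [0, 0, 0]], angular=[[0, 0, 0], [0, 0, 0], [0, 0, 0], [0, 0, 0], [0, 0, 0], [0, 0, 0], [0, 0, 0], [0, 0, 0], [0, 0, 0], [0, 0, 0]])

```text
clock: 25.45
position: [0.5606, 0.1851, 0.3896]
tcp_rot: [0.994, 0.106, 0.0, 0.0]
contact_force: [-0.6, -0.3, -0.2]
gripper_width: 0.0854
finger_force: 0.0
```

```bash
python3 - <<'E'
from h import *
print(proj("side",[.6796,.2095,.2725]))
save("side","pics/s3.png");a=cv2.imread("pics/s3.png")[130:230,260:390];cv2.imwrite("pics/c3.png",cv2.resize(a,None,fx=5,fy=5,interpolation=2))
E
```

```text
[363.83875777 146.98342229]
```

View pics/c3.png

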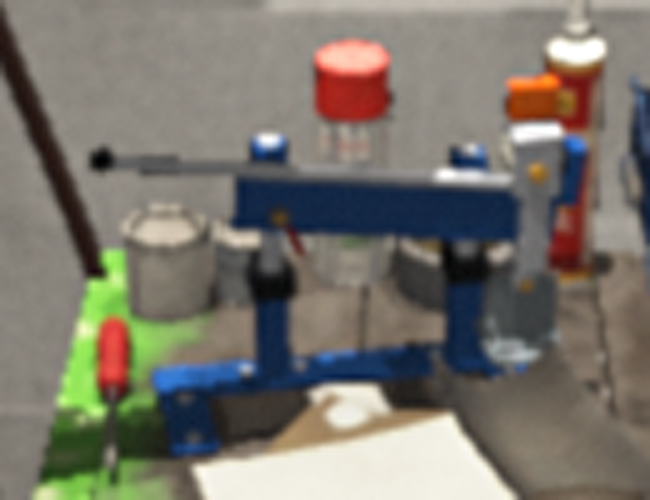

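Emit:
arm_command(hand=[1, 1, 1, 1, 1, 1, 1, 1, 1, 1], slide=[[0, 0, 0], [0, 0, 0], [0, 0, 0], [0, 0, 0], [0, 0, 0], [0, 0, 0], [0, 0, 0], [0, 0, 0], [0, 0, 0], [0, 0, 0]], angular=[[0, 0, 0], [0, 0, 0], [0, 0, 0], [0, 0, 0], [0, 0, 0], [0, 0, 0], [0, 0, 0], [0, 0, 0], [0, 0, 0], [0, 0, 0]])

```text
clock: 26.75
position: [0.5606, 0.1851, 0.3896]
tcp_rot: [0.994, 0.106, 0.0, 0.0]
contact_force: [-0.5, 0.3, 0.7]
gripper_width: 0.0852
finger_force: 0.0
```

Emit:
arm_command(hand=[1, 1, 1, 1, 1, 1, 1, 1, 1, 1], slide=[[0, 0, 0], [0, 0, 0], [0, 0, 0], [0, 0, 0], [0, 0, 0], [0, 0, 0], [0, 0, 0], [0, 0, 0], [0, 0, 0], [0, 0, 0]], angular=[[0, 0, 0], [0, 0, 0], [0, 0, 0], [0, 0, 0], [0, 0, 0], [0, 0, 0], [0, 0, 0], [0, 0, 0], [0, 0, 0], [0, 0, 0]])

```text
clock: 28.0
position: [0.5606, 0.1851, 0.3896]
tcp_rot: [0.994, 0.106, 0.0, -0.0]
contact_force: [0.1, -0.3, -0.3]
gripper_width: 0.0854
finger_force: 0.0
```

Emit:
arm_command(hand=[1, 1, 1, 1, 1, 1, 1, 1, 1, 1], slide=[[0, 0, 0], [0, 0, 0], [0, 0, 0], [0, 0, 0], [0, 0, 0], [0, 0, 0], [0, 0, 0], [0, 0, 0], [0, 0, 0], [0, 0, 0]], angular=[[0, 0, 0], [0, 0, 0], [0, 0, 0], [0, 0, 0], [0, 0, 0], [0, 0, 0], [0, 0, 0], [0, 0, 0], [0, 0, 0], [0, 0, 0]])

```text
clock: 29.25
position: [0.5606, 0.1851, 0.3896]
tcp_rot: [0.994, 0.106, 0.0, -0.0]
contact_force: [-1.2, 0.6, 0.2]
gripper_width: 0.0855
finger_force: 0.0
```

Emit:
arm_command(hand=[1, 1, 1, 1, 1, 1, 1, 1, 1, 1], slide=[[0, 0, 0], [0, 0, 0], [0, 0, 0], [0, 0, 0], [0, 0, 0], [0, 0, 0], [0, 0, 0], [0, 0, 0], [0, 0, 0], [0, 0, 0]], angular=[[0, 0, 0], [0, 0, 0], [0, 0, 0], [0, 0, 0], [0, 0, 0], [0, 0, 0], [0, 0, 0], [0, 0, 0], [0, 0, 0], [0, 0, 0]])

```text
clock: 30.5
position: [0.5606, 0.1851, 0.3896]
tcp_rot: [0.994, 0.106, 0.0, 0.0]
contact_force: [0.6, -0.0, -1.2]
gripper_width: 0.0856
finger_force: 0.0
```

Emit:
arm_command(hand=[1, 1, 1, 1, 1, 1, 1, 1, 1, 1], slide=[[0, 0, 0], [0, 0, 0], [0, 0, 0], [0, 0, 0], [0, 0, 0], [0, 0, 0], [0, 0, 0], [0, 0, 0], [0, 0, 0], [0, 0, 0]], angular=[[0, 0, 0], [0, 0, 0], [0, 0, 0], [0, 0, 0], [0, 0, 0], [0, 0, 0], [0, 0, 0], [0, 0, 0], [0, 0, 0], [0, 0, 0]])

```text
clock: 31.75
position: [0.5606, 0.185, 0.3896]
tcp_rot: [0.994, 0.106, 0.0, 0.0]
contact_force: [-0.2, 0.2, -0.3]
gripper_width: 0.0857
finger_force: 0.0
```

```bash
python3 - <<'E'
from h import *
import time
F=[cams.capture("side") for _ in range(12)]
print([int(cv2.absdiff(F[0],f)[140:210,340:385].max()) for f in F[1:]])
def tab(f):
    m=cv2.inRange(cv2.cvtColor(f[140:158,355:375],cv2.COLOR_RGB2HSV),(5,150,120),(20,255,255));y,x=np.where(m>0);return x.mean()+355,y.mean()+140
print(tab(F[0]),tab(F[-1]),tab(cv2.cvtColor(cv2.imread("pics/s3.png"),cv2.COLOR_BGR2RGB)))
# bystander check against first top and side pictures
t0=cv2.cvtColor(cv2.imread("pics/top0.png"),cv2.COLOR_BGR2RGB);t=cams.capture("top")
for n,(x0,y0,x1,y1) in dict(pots=(203,216,235,264),dish=(372,238,405,274),block=(407,256,447,278)).items(): print(n,cv2.absdiff(t0,t)[y0:y1,x0:x1].mean())
a=F[-1][130:230,260:390];cv2.imwrite("pics/c4.png",cv2.cvtColor(cv2.resize(a,None,fx=5,fy=5,interpolation=2),cv2.COLOR_RGB2BGR));print(manip.state()["clock"])
E
```

```text
[9, 11, 11, 18, 16, 17, 18, 19, 12, 12, 11]
(np.float64(368.0450450450451), np.float64(148.84684684684686)) (np.float64(368.0183486238532), np.float64(148.77064220183487)) (np.float64(368.0275229357798), np.float64(148.8256880733945))
pots 8.34201388888889
dish 10.991021324354657
block 8.07310606060606
32.4
```

View pics/c4.png

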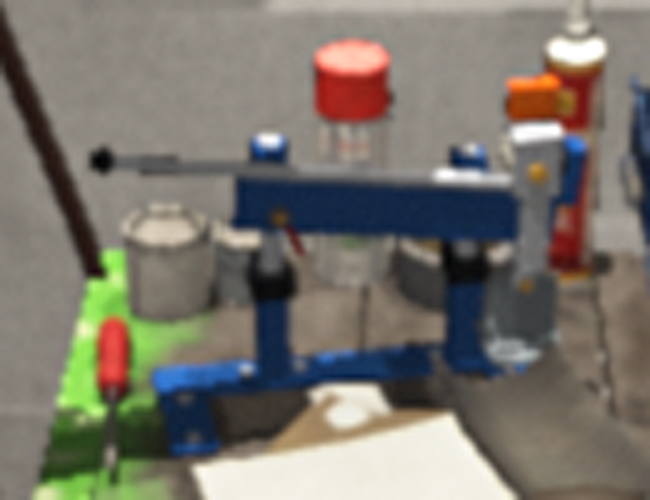

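```bash
python3 -c "
from plant import manip
print(manip.sign_off())"
```

```text
the job is handed in; nothing more can be done
None
```

The job is handed in: the hanger was lowered onto the bar while held, pushed past the pawl and let go, and it now rests against the end stop with the pawl shut. The push on the hand stayed around 10 N at the readings, and I never touched the pots, dish or block, though sign-off gave no verdict.

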